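# Set up the slab-rolling board in a pottery

### The job

Set up the slab-rolling board: the two thickness laths on it must both lie flat, one snug along the whole of each side rail and within the length of the board, so tip over the one that was stood on edge to dry and slide both out against the rails. When both laths are in place, lay the roller across the two of them, square to the rails, setting it down gently rather than dropping it or sending it rolling. Leave the bowl, the vase and the loop tool where they are.

Things in the scene. Friction and masses are not known exactly. Their poses are not given: they have to be found in the camera images.
- board: Slab-rolling board fixed to the bench: plywood with a grey canvas face, dark rails on two sides and a dark stop at the far end, open towards the robot. Origin at bench height under the canvas's middle; x along the rails to the stop, y to the left rail, z up. Canvas: 18 mm above the bench, x -130 to 130, y -120 to 120 mm. Rails and stop are 20 mm thick, 24 mm above the canvas.
- rail_left (a point): Mid-length of the left rail's inner face, at canvas height; axes as the board's.
- rail_right (a point): Mid-length of the right rail's inner face, at canvas height; axes as the board's. The two inner faces are 240 mm apart.
- lath_edge: Pale wooden lath, 200 x 40 x 10 mm, about 56 g, loose, standing on its long narrow edge on the canvas, askew, in one half of the board. Origin at the middle of the edge it stands on; x along its length, y across its thickness, z along its width (up at the start). Pushed sideways near its top, it topples away from the finger and lies flat; then it slides freely.
- lath_edge_mid (a point): Centre of the lath that starts on edge (20 mm above the canvas at the start, 5 mm above it when the lath lies flat). Snug against a rail, it is 100 mm from the board's middle line.
- lath_flat: An identical pale lath, 200 x 40 x 10 mm, about 56 g, loose, lying flat on the canvas but askew and away from its rail, in the other half of the board from the one on edge. Origin at the centre of its underside; x along its length, y across its width, z up through its thickness.
- lath_flat_mid (a point): Centre of the lath that starts flat (5 mm above the canvas). Snug against a rail, it is 100 mm from the board's middle line.
- roller: Clay roller: plain beech cylinder, 200 mm long, 45 mm in diameter, about 220 g, no handles, lying on the bench left or right of the board, pointing ahead within 25 degrees. Origin at its centre, x along its axis. It rolls with some resistance. Across both laths its centre is 50.5 mm above the bench; centred, it leaves 20 mm to each rail and overlaps each lath by 20 mm.
- bowl: Bisque-fired clay bowl, 110 mm across the rim and 55 mm high, standing loose on the bench on the other side of the board from the roller. Origin at the centre of its underside. To be left alone.
- vase: Small bisque-fired vase, 84 mm across and 110 mm high, standing loose on the bench left of the board, farther from the robot. Origin at the centre of its underside. To be left alone.
- loop_tool: Turning tool with a wooden handle and a steel loop, 180 mm long, lying loose on the bench right of the board, farther from the robot. Origin under its middle, x towards the loop. To be left alone.
There are look-alikes about, which are no part of the job. There is more than one size of the roller; the job needs the largest. Leave any blue look-alike of the lath_flat alone.

How it is judged:
By the outcome, as a careful person would: the job done as asked, in the order asked, and still so for the second after the job is handed in, with the robot touching nothing.
It also fails if it takes over 58 s, if anything falls off the work surface, if the arm or the gripper's body presses on something with over 40 N, if the wrist force passes 120 N, or if a joint passes its speed limit or range.

### The arm

A 6-joint arm with a two-finger parallel gripper is mounted at the origin on the work surface. World frame = base frame: x ahead of the robot, y to its left, z up, the work surface at z = 0. Lengths are in mm, angles in rad, forces in N, time in s.
With the tool pointing down it reaches from about 350 to 725 mm from the base axis. Payload 4.3 kg.
Tool frame: the origin (TCP) lies on the mounting face of the last link; the fingertips stand 173 mm ahead of it and the grasp point (between the pads) lies 155 mm ahead of it; z points along the fingers, y is the direction in which the jaws open and shut (so a half turn about z gives the same grasp; the last joint's range is limited). The gripper opens to 85 mm and grips with 20 to 120 N. Pads are 22 mm wide; open, the fingers measure 114 mm over their backs; the gripper's body (76 mm by 85 mm) begins 54 mm behind the grasp point. The pads swing forward as they close: fully open they stand 13 mm farther back than shut.
Start: joints at [1.17, 0.377, 0.081, 1.274, 0, 1.46], TCP at [164.863, 550.879, 404.729] pointing down, gripper open.
Joint ranges: [-2.72, 2.72], [-0.84, 1.66], [-1.02, 1.22], [-1.77, 2.12], [-1.37, 1.28], [-3.14, 3.14]. Speed limits (rad/s): [2.57, 2.57, 3.14, 3.14, 3.14, 3.14].

### API

Orientations are given as [roll, pitch, yaw] about the fixed x, y, z axes, in that order (R = Rz(yaw) Ry(pitch) Rx(roll)).
In Python, from bench import bot gives the robot as it stands.
- The arm moves only by the tool send_rows, never from a script. Its argument "increments" is a list of rows, each a list of 3 entries, a list of its own where there are three numbers: the shift along the tool's x, y, z each as a share of 0.5 m, from -1 to 1, then the turn, a rotation vector about the tool's x, y, z each as a share of 180 degrees, from -1 to 1, then the opening, from -1 (shut) to 1 (fully open), so that 0 is half open. A call has 1 to 12 rows; each row is the pose to reach, as a shift and turn from the pose measured when the call began, along the tool's axes at that moment, turning the shorter way round; what a row does not reach only later rows make up. A row lasts 1/10 s, in which the tool goes at most 50 mm and 8.59 degrees, less where a joint would pass 70% of its speed; a pose out of reach is approached as far as the arm can. A call with a number of a shift or a turn outside -1 to 1 is refused whole. A call with a gripper value outside its range is refused whole. The fingers move at their own pace and stop on an object; the grip force is fixed at half the most. Time passes only in rows, so rows that repeat a pose let the fingers close. It gives the time, the measured TCP pose, the force and the opening at its end, in the units of the state.
- bot.read_state(): the state, without advancing time (a new reading comes with each control period).
- bot.snapshot(name): name is "side" or "top" or "wrist"; returns (picture, depth): 420x560x3 uint8, blue, green, red; 420x560 float32, mm along the optical axis (not along the pixel's ray), 0 where there is no reading.
- bot.get_calibration(name): a dict with "fx", "fy", "cx", "cy" (pixels), "rvec" (rotation vector, rad) and "tvec" (3), from world to camera coordinates, as OpenCV has them. Camera axes: x right, y down, z forward; pixel columns grow to the right and rows downward; lengths in mm; the calibration is good to about 2 mm. A picture is of the moment at which its call begins: read the wrist's pose just before it. get_calibration takes no time and is no camera call; for the wrist camera it gives the pose at the moment of the call.
- bot.close_job(): hands the job in, once; it reports no verdict.
Trained networks look in the newest picture that a camera, given by its name, has taken for a name from the list of things; names that differ only in an ending like _2 or _b are one class to them, and where a whole thing is asked for, a point or a joint stands for the part that bears it (a point fixed in the world has none). Each returns a list of dicts, best first, with "confidence" (0 to 1); they miss things now and then, are a little off and sometimes report something else, mostly with a low value. They report only what shows in the picture. A call takes as long as a camera call. They do not tell look-alikes from the thing itself.
- bot.masks_of(name, camera): "region" (420x560 bool, what is visible of it) and "at" ([row, column] in pixels, amid what is visible of it).
The state is a dict: "t": time; "qpos": joint angles; "qd": joint speeds; "joint_torque": joint torques, N m; "tool_pos": TCP position; "orientation": TCP orientation; "ft_force": force on the tool from outside, world axes, zero at the start; "torque": the same for the moment, N m; "grip_width": finger opening in mm.
Only numpy, scipy, OpenCV 4.12 (cv2) and the standard library are available. Lean on these libraries where they do the work, as an engineer would, in place of code of your own. Each camera call takes 0.05 s, during which the arm holds its last target.

## Working session

There is one attempt and no reset: what is moved stays moved. The work goes in short steps, Python scripts to look and compute and a tool call to move; the robot and the scene stay as the last step left them, time stands still between calls to the robot, and variables do not carry over. Pictures are saved under pics/ and viewed, and the job is handed in when it is done.

Besides the shell and the picture viewer there is one more tool, called after "Request:" by a JSON object that holds its "fn" and its "kwargs". send_rows: Moves the arm, as the interface text tells. Its arguments: {"type":"object","properties":{"increments":{"type":"array","items":{"type":"array"}}},"required":["increments"]}

```bash
ls; mkdir -p pics
python3 - <<'E'
from bench import bot
import cv2,numpy as np
s=bot.read_state();print({k:np.round(v,3) for k,v in s.items()})
for n in ["top","side"]:
    p,d=bot.snapshot(n);cv2.imwrite(f"pics/{n}0.png",p);np.save(f"{n}0.npy",d)
    c=bot.get_calibration(n);print(n,c)
E
```

```text
pics
{'t': np.float64(0.0), 'qpos': array([ 1.17 ,  0.378,  0.08 ,  1.274, -0.   ,  1.46 ]), 'qd': array([-0.001, -0.002, -0.001, -0.   , -0.   , -0.   ]), 'joint_torque': array([-2.0000e-03, -4.6361e+01,  2.6988e+01,  2.1000e-02, -0.0000e+00,
       -0.0000e+00]), 'tool_pos': array([164.749, 550.582, 403.755]), 'orientation': array([-3.14 , -0.   ,  2.851]), 'ft_force': array([-0.327,  0.319, -0.609]), 'torque': array([ 0.013, -0.041,  0.029]), 'grip_width': np.float64(85.593)}
top {'fx': 416.59075712823716, 'fy': 416.59075712823716, 'cx': 284.697661865416, 'cy': 207.7895026180169, 'rvec': array([ 2.11118259, -2.1637468 ,  0.16538168]), 'tvec': array([  43.64737261,  496.5558002 , 1203.08115122])}
side {'fx': 398.26473536040703, 'fy': 398.26473536040703, 'cx': 280.5525865138485, 'cy': 210.85918408525208, 'rvec': array([ 2.23203958, -0.3082598 ,  0.17420764]), 'tvec': array([-441.30620739,  146.62641517,  993.50612867])}
```

View pics/top0.png

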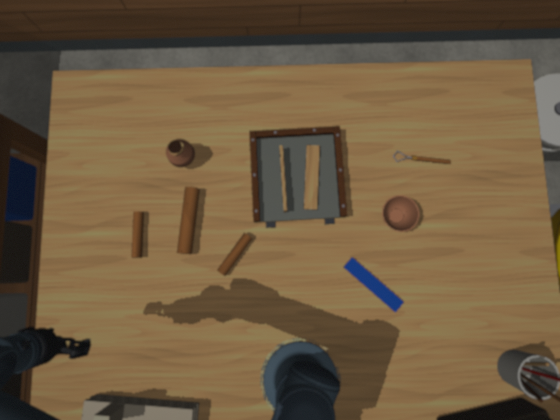

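View pics/side0.png

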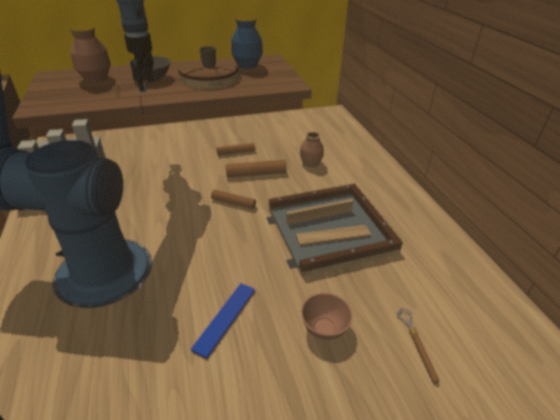

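The top view has the board at about (298,175), with the on-edge lath at (286,178) and the flat lath at (312,177). The largest roller is at (188,220), the bowl at (401,212) and the vase at (180,152). Next I'll measure their positions.

```bash
cat > h.py <<'E'
from bench import bot
import cv2,numpy as np
def cloud(d,c):
    v,u=np.mgrid[:d.shape[0],:d.shape[1]]
    P=np.stack([(u-c['cx'])/c['fx']*d,(v-c['cy'])/c['fy']*d,d],-1)
    R=cv2.Rodrigues(np.array(c['rvec'],float))[0]
    return (P-np.array(c['tvec']))@R   # R^T (P-t)
def take(n,f=None):
    c=bot.get_calibration(n);p,d=bot.snapshot(n)
    if f: cv2.imwrite(f,p)
    W=cloud(d,c); W[d<=0]=np.nan
    return p,d,c,W
def proj(pts,c):
    return cv2.projectPoints(np.array(pts,float).reshape(-1,1,3),np.array(c['rvec'],float),np.array(c['tvec'],float),np.array([[c['fx'],0,c['cx']],[0,c['fy'],c['cy']],[0,0,1.]]),None)[0][:,0]
E
python3 - <<'E'
from h import *
p,d,c,W=take("top")
np.savez("top.npz",W=W,p=p)
for n in ["board","lath_edge","lath_flat","roller","bowl","vase"]:
    for m in bot.masks_of(n,"top"):
        if m['confidence']<.3: continue
        r=m['region'];Q=W[r];Q=Q[~np.isnan(Q[:,0])]
        rect=cv2.minAreaRect(Q[:,:2].astype(np.float32))
        print(n,round(m['confidence'],2),m['at'],r.sum(),np.round(np.median(Q,0)),"rect",np.round(rect[0]),np.round(rect[1]),round(rect[2],1),"z",np.round(np.percentile(Q[:,2],[2,50,98])))
big=cv2.resize(p[110:270,120:360],None,fx=3.3,fy=3.3,interpolation=cv2.INTER_CUBIC);cv2.imwrite("pics/crop.png",big)
print(bot.read_state()['t'])
E
```

```text
board 0.96 [174.5, 292.7] 7578 [605.   1.  19.] rect [606. -10.] [316. 293.] 2.3 z [ 7. 19. 46.]
lath_edge 0.72 [180.9, 281.1] 231 [584.  36.  58.] rect [587.  35.] [198.  11.] 2.3 z [32. 58. 63.]
lath_flat 0.75 [281.4, 373.6] 936 [ 267. -225.   10.] rect [ 267. -224.] [199.  43.] 46.9 z [ 2. 10. 15.]
lath_flat 0.7 [177.8, 309.1] 834 [590. -51.  28.] rect [594. -51.] [ 41. 199.] 86.9 z [23. 28. 34.]
roller 0.69 [223.1, 187.2] 1030 [468. 319.  41.] rect [471. 327.] [ 54. 200.] 83.6 z [20. 41. 49.]
roller 0.68 [236.6, 136.7] 462 [431. 474.  28.] rect [433. 477.] [ 31. 138.] 89.1 z [14. 28. 34.]
roller 0.61 [252.7, 232.0] 500 [365. 185.  28.] rect [368. 187.] [ 35. 138.] 53.2 z [-0. 28. 35.]
bowl 0.94 [211.1, 399.2] 1070 [ 475. -315.   23.] rect [ 474. -305.] [113. 106.] 5.9 z [ 1. 23. 57.]
vase 0.66 [175.4, 294.4] 7437 [605.   3.  19.] rect [604.  -7.] [310. 280.] 1.8 z [12. 19. 46.]
vase 0.6 [151.5, 179.2] 571 [661. 334.  79.] rect [675. 348.] [90. 80.] 47.0 z [ 37.  79. 114.]
0.45
```

View pics/crop.png

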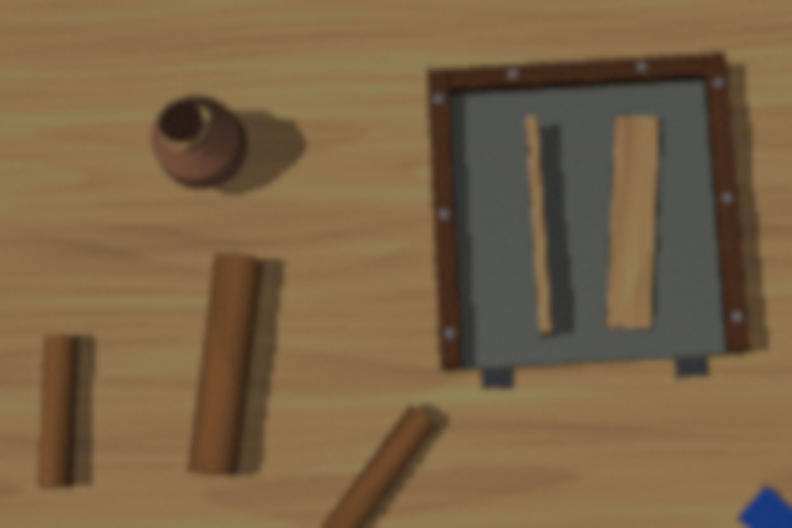

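Run:
```python
from h import *
f=np.load("top.npz");W=f['W'];p=f['p']
X=W.reshape(-1,3);X=X[~np.isnan(X[:,0])]
print("table z",np.median(X[(X[:,0]>450)&(X[:,0]<700)&(X[:,1]>200)&(X[:,1]<280),2]))
roi=(X[:,0]>470)&(X[:,0]<760)&(abs(X[:,1])<190)
B=X[roi]
for lo,hi,nm in[(33,52,'rails')]:
    R=B[(B[:,2]>lo)&(B[:,2]<hi)]
    for s,a in[('L',(R[:,1]>80)),('R',R[:,1]<-90)]:
        Q=R[a&(R[:,0]>490)&(R[:,0]<700)]
        vx,vy,x0,y0=cv2.fitLine(Q[:,:2].astype(np.float32),cv2.DIST_HUBER,0,.01,.01).ravel()
        print(s,len(Q),np.degrees(np.arctan(vy/vx)),"y at x=600",y0+(600-x0)*vy/vx)
    Q=R[(R[:,0]>715)&(abs(R[:,1]+10)<90)];print('stop',len(Q),np.median(Q,0),np.polyfit(Q[:,1],Q[:,0],1))
c=bot.get_calibration('wrist');
Rw=cv2.Rodrigues(c['rvec'])[0];print("wrist cam pos",-Rw.T@c['tvec'],"axis",Rw[2],"right",Rw[0],c['fx'])
print(bot.read_state()['tool_pos'],bot.read_state()['orientation'])
```

```text
table z 0.20429124729657186
L 458 1.6045222 y at x=600 121.925156
R 471 1.8220516 y at x=600 -137.18164
stop 413 [734.48663906  -9.00000355  42.42487482] [-3.13018723e-02  7.34444282e+02]
wrist cam pos [101.53238302 569.25812908 374.3106117 ] axis [ 0.2493077  -0.07446216 -0.96555738] right [2.87390740e-01 9.57813368e-01 3.39566115e-04] 310.2182616317192
[164.83396774 550.85079768 404.64331733] [-3.14147819e+00  6.13533044e-06  2.85082760e+00]
```

```bash
cat >> h.py <<'E'
from scipy.spatial.transform import Rotation as Ro
BO=np.array([594.6,-7.8]);BY=0.0305
def b2w(x,y): 
    c,s=np.cos(BY),np.sin(BY); return BO+[c*x-s*y,s*x+c*y]
def w2b(P):
    c,s=np.cos(BY),np.sin(BY); q=np.asarray(P)[...,:2]-BO
    return np.stack([c*q[...,0]+s*q[...,1],-s*q[...,0]+c*q[...,1]],-1)
def row(x,y,z,yaw):
    s=bot.read_state()
    T=Ro.from_euler('xyz',s['orientation'])
    sh=T.inv().apply(np.array([x,y,z])-s['tool_pos'])/500
    rv=(T.inv()*Ro.from_euler('xyz',[np.pi,0,yaw])).as_rotvec()/np.pi
    print("shift",np.round(sh,4).tolist(),"turn",np.round(rv,4).tolist(),"dist rows",np.round(np.linalg.norm(sh)*10,1),"t",s['t'])
E
python3 - <<'E'
from h import *
p=b2w(-5,14);print(p)
row(*p,280,np.pi/2+BY)
E
```

```text
[589.17539164   6.0410124 ]
shift [-1.1254, -0.8005, 0.2494] turn [-0.0, 0.0, 0.3977] dist rows 14.0 t 0.45
```

Request:
{"fn": "send_rows", "kwargs": {"increments": [[[-0.8,-0.57,0.1],[0,0,0.3977],1],[[-0.8,-0.57,0.1],[0,0,0.3977],1],[[-0.8,-0.57,0.1],[0,0,0.3977],1],[[-0.8,-0.57,0.1],[0,0,0.3977],1],[[-0.8,-0.57,0.1],[0,0,0.3977],1],[[-0.8,-0.57,0.1],[0,0,0.3977],1],[[-0.8,-0.57,0.1],[0,0,0.3977],1],[[-0.8,-0.57,0.1],[0,0,0.3977],1],[[-0.8,-0.57,0.1],[0,0,0.3977],1],[[-0.8,-0.57,0.1],[0,0,0.3977],1]]}}

```text
t: 1.45
tool_pos: [467.5, 161.0, 354.7]
orientation: [3.141, -0.0, 1.599]
ft_force: [0.1, -0.4, 0.1]
grip_width: 85.4
```

Run:
```python
from h import *
s=bot.read_state();print(s['tool_pos'],s['orientation'],s['grip_width'])
p=b2w(-5,14)
row(*p,270,np.pi/2+BY)
```

```text
[467.52839753 160.99835997 354.70714305] [ 3.14071566e+00 -2.44737982e-06  1.59947051e+00] 85.4365059204393
shift [-0.3168, 0.2342, 0.1696] turn [0.0003, -0.0, -0.0006] dist rows 4.3 t 1.45
```

Request:
{"fn": "send_rows", "kwargs": {"increments": [[[-0.317,0.234,0.1],[0,0,0],1],[[-0.317,0.234,0.1],[0,0,0],1],[[-0.317,0.234,0.1],[0,0,0],1],[[-0.317,0.234,0.1],[0,0,0],1],[[-0.317,0.234,0.1],[0,0,0],1],[[-0.317,0.234,0.1],[0,0,0],1]]}}

```text
t: 2.05
tool_pos: [589.5, 4.7, 304.0]
orientation: [-3.141, -0.0, 1.597]
ft_force: [-0.4, 0.8, -0.3]
grip_width: 85.5
```

Run:
```python
from h import *
p,d,c,W=take("wrist","pics/w1.png"); np.savez("w1.npz",W=W)
s=bot.read_state();print(s['tool_pos'],s['ft_force'])
p,d,c2,W=take("side","pics/s1.png")
```

```text
[588.80868391   5.84807026 304.55312552] [0.24673234 0.06413374 0.12837197]
```

View pics/w1.png

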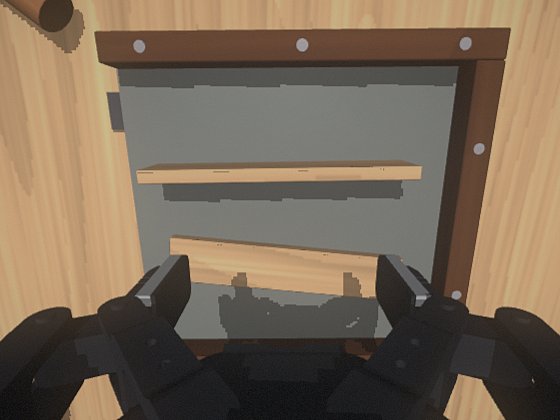

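View pics/s1.png

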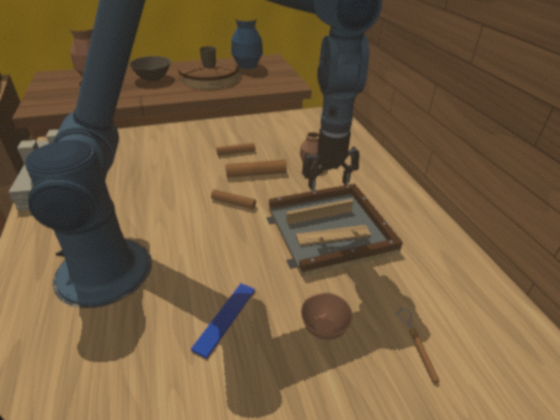

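The wrist view shows the left rail at the top (row 48), the on-edge lath at row 170 and the flat lath at about (270,265). Both fingers are in view at the sides. I'll refine the geometry from depth.

Run:
```python
from h import *
W=np.load("w1.npz")['W'];X=W.reshape(-1,3);X=X[~np.isnan(X[:,0])]
def fit(Q,deg=True):
    vx,vy,x0,y0=cv2.fitLine(Q[:,:2].astype(np.float32),cv2.DIST_HUBER,0,.01,.01).ravel()
    return np.degrees(np.arctan(vy/vx)),y0+(595-x0)*vy/vx
L=X[(X[:,1]>90)&(X[:,1]<160)&(X[:,2]>38)&(X[:,2]<48)&(X[:,0]>500)&(X[:,0]<690)]
print("railL",len(L),fit(L),np.percentile(L[:,1],[2,98]),np.median(L[:,2]))
S=X[(X[:,0]>715)&(X[:,0]<760)&(X[:,2]>38)&(X[:,2]<48)&(X[:,1]<80)&(X[:,1]>-60)]
print("stop",len(S),np.polyfit(S[:,1],S[:,0],1),np.median(S[:,2]))
B=w2b(X)
E=(B[:,1]>20)&(B[:,1]<80)&(abs(B[:,0])<128)&(X[:,2]>52)&(X[:,2]<66)
r=cv2.minAreaRect(B[E].astype(np.float32));print("edge top (board)",E.sum(),r, np.median(X[E,2]))
F=(B[:,1]>-90)&(B[:,1]<-5)&(abs(B[:,0])<100)&(X[:,2]>25)&(X[:,2]<32)
r=cv2.minAreaRect(B[F].astype(np.float32));print("flat",F.sum(),r,np.median(X[F,2]))
C=(abs(B[:,0])<100)&(B[:,1]>80)&(B[:,1]<110);print("canvas z",np.median(X[C,2]))
G=(X[:,2]>100)&(X[:,2]<200)
for s in(1,-1):
    g=G&((X[:,0]-589)*s>0);print("finger",g.sum(),np.percentile(X[g],[1,5,50,95],axis=0).round(),X[g,2].min())
p,d,c,Wt=take("top","pics/t1.png")
```

```text
railL 9274 (np.float32(1.9207306), np.float32(122.17844)) [111.09246708 133.16662084] 42.37077881675252
stop 4934 [-3.37198626e-02  7.31451282e+02] 42.14976149136361
edge top (board) 4277 ((-8.386451721191406, 44.345123291015625), (199.77291870117188, 10.479644775390625), 0.6010442972183228) 58.248166219163274
flat 8363 ((-3.5175018310546875, -42.933502197265625), (40.91218185424805, 198.0526580810547), 83.93079376220703) 28.270933851121836
canvas z 18.394005887892106
finger 8235 [[629.  -5. 147.]
 [631.  -2. 153.]
 [642.  13. 194.]
 [656.  19. 199.]] 143.4942358890134
finger 8159 [[516.  -8. 147.]
 [521.  -4. 153.]
 [536.  10. 194.]
 [547.  16. 200.]] 144.0619752114896
```

Request:
{"fn": "send_rows", "kwargs": {"increments": [[[0,0,0.1],[0,0,-0.002],1],[[0,0,0.18],[0,0,-0.002],1],[[0,0,0.195],[0,0,-0.002],1],[[0,0,0.195],[0,0,-0.002],1],[[0.02,0,0.195],[0,0,-0.002],1],[[0.03,0,0.195],[0,0,-0.002],1],[[0.042,0,0.195],[0,0,-0.002],1],[[0.056,0,0.195],[0,0,-0.002],1],[[0.07,0,0.195],[0,0,-0.002],1],[[0.07,0,0.195],[0,0,-0.002],1],[[0.07,0,0.195],[0,0,-0.002],1]]}}

```text
t: 3.3
tool_pos: [587.4, 42.3, 207.8]
orientation: [3.141, -0.0, 1.608]
ft_force: [-0.0, -0.4, 0.2]
grip_width: 85.1
```

Run:
```python
from h import *
p,d,c,W=take("wrist","pics/w2.png"); np.savez("w2.npz",W=W)
s=bot.read_state();print(s['tool_pos'],s['ft_force'],w2b(s['tool_pos']))
```

```text
[587.35561105  42.06022094 207.7108379 ] [0.72663465 0.01024434 0.48841782] [-5.7205187  50.05795111]
```

View pics/w2.png

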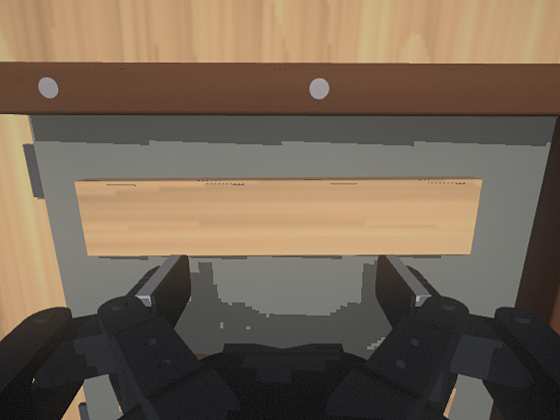

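The lath has toppled and lies flat, with its upper edge at row 180 and lower edge at row 253.

```bash
sed -i 's/BY=0.0305/BY=0.0330/; s/594.6,-7.8/593.2,-7.7/' h.py
python3 - <<'E'
from h import *
W=np.load("w2.npz")['W'];X=W.reshape(-1,3);X=X[~np.isnan(X[:,0])];B=w2b(X)
F=(B[:,1]>10)&(B[:,1]<118)&(abs(B[:,0])<125)&(X[:,2]>25)&(X[:,2]<32)
r=cv2.minAreaRect(B[F].astype(np.float32));print("lathE",F.sum(),r,np.percentile(B[F],[1,99],axis=0))
print(w2b(bot.read_state()['tool_pos']))
E
```

```text
lathE 30101 ((-6.883644104003906, 69.58868408203125), (200.4418182373047, 40.923728942871094), 0.414898544549942) [[-104.08659393   50.64854374]
 [  90.56688489   89.84313428]]
[-4.1994177 49.9259588]
```

Request:
{"fn": "send_rows", "kwargs": {"increments": [[[-0.036,0,0],[0,0,0],1],[[-0.036,0,0.02],[0,0,0],1],[[-0.036,0,0.049],[0,0,0],1],[[-0.036,0,0.049],[0,0,0],1],[[-0.016,0,0.049],[0,0,0],1],[[0.0,0,0.049],[0,0,0],1],[[0.016,0,0.049],[0,0,0],1],[[0.026,0,0.049],[0,0,0],1],[[0.032,0,0.049],[0,0,0],1],[[0.032,0,0.049],[0,0,0],1]]}}

```text
t: 4.35
tool_pos: [586.9, 58.7, 183.5]
orientation: [3.141, -0.0, 1.608]
ft_force: [-0.2, 0.6, 0.1]
grip_width: 85.2
```

Run:
```python
from h import *
p,d,c,W=take("wrist","pics/w3.png")
s=bot.read_state();print(s['tool_pos'],s['orientation'],s['ft_force'],w2b(s['tool_pos']))
X=W.reshape(-1,3);X=X[~np.isnan(X[:,0])];B=w2b(X)
F=(B[:,1]>10)&(B[:,1]<121)&(abs(B[:,0])<125)&(X[:,2]>25)&(X[:,2]<32)
r=cv2.minAreaRect(B[F].astype(np.float32));print("lathE",F.sum(),r,np.percentile(B[F],[1,99],axis=0))
```

```text
[586.82794154  58.35637489 183.36089749] [ 3.14084500e+00 -2.70067599e-04  1.60760780e+00] [ 0.439116   -0.03992991  0.09748417] [-4.18912444 66.23065023]
lathE 44625 ((-5.4847412109375, 86.68111419677734), (200.81149291992188, 62.808380126953125), 0.23383158445358276) [[-102.82843557   74.65769072]
 [  91.70357188  117.76350116]]
```

View pics/w3.png

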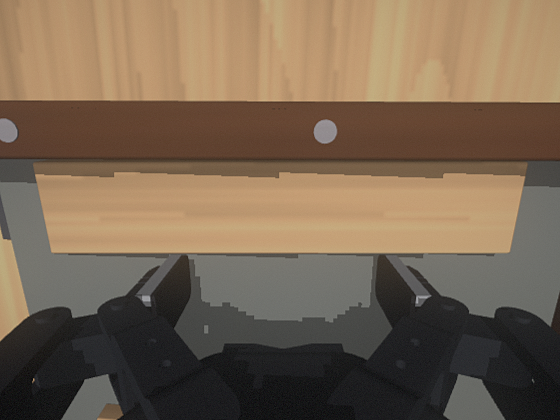

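Request:
{"fn": "send_rows", "kwargs": {"increments": [[[0.002,0,0],[0,0,0],1],[[0.004,0,0],[0,0,0],1],[[0.006,0,0],[0,0,0],1],[[0.006,0,0],[0,0,0],1]]}}

```text
t: 4.8
tool_pos: [586.7, 61.2, 183.4]
orientation: [3.141, -0.0, 1.607]
ft_force: [-0.3, -0.6, 0.2]
grip_width: 85.7
```

Request:
{"fn": "send_rows", "kwargs": {"increments": [[[0.002,0,0],[0,0,0],1],[[0.004,0,0],[0,0,0],1],[[0.004,0,0],[0,0,0],1]]}}

```text
t: 5.1
tool_pos: [586.7, 62.2, 183.4]
orientation: [3.141, 0.004, 1.606]
ft_force: [0.1, -6.7, 0.9]
grip_width: 85.6
```

Run:
```python
from h import *
p,d,c,W=take("wrist","pics/w4.png")
s=bot.read_state();print(s['tool_pos'],s['orientation'],s['ft_force'],w2b(s['tool_pos']))
```

```text
[586.67212217  62.09434312 183.38137566] [3.14112034 0.0036844  1.60608618] [-1.3182991  -6.57350486  0.3349911 ] [-4.22152841 69.97172442]
```

View pics/w4.png

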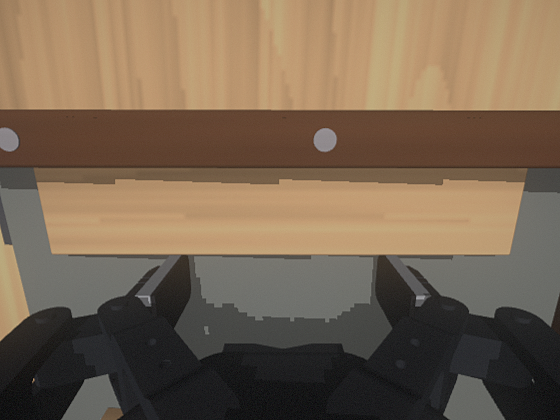

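Request:
{"fn": "send_rows", "kwargs": {"increments": [[[0.006,0,0],[0,0,0],1],[[0.008,0,0],[0,0,0],1],[[0.008,0,0],[0,0,0],1]]}}

```text
t: 5.45
tool_pos: [586.7, 63.6, 183.5]
orientation: [3.141, 0.012, 1.604]
ft_force: [0.6, -12.0, 1.8]
grip_width: 85.6
```

Run:
```python
from h import *
for y in(15,-25,-62): row(*b2w(-4,y),184,np.pi/2+.0335)
```

```text
shift [-0.113, 0.0003, 0.0003] turn [0.0001, 0.0039, -0.0001] dist rows 1.1 t 5.45
shift [-0.193, 0.0003, 0.0013] turn [0.0001, 0.0039, -0.0001] dist rows 1.9 t 5.45
shift [-0.267, 0.0003, 0.0022] turn [0.0001, 0.0039, -0.0001] dist rows 2.7 t 5.45
```

Request:
{"fn": "send_rows", "kwargs": {"increments": [[[-0.06,0,0],[0,0.0039,0],1],[[-0.113,0,0],[0,0.0039,0],1],[[-0.14,0,0.0005],[0,0.0039,0],1],[[-0.165,0,0.001],[0,0.0039,0],1],[[-0.185,0,0.001],[0,0.0039,0],1],[[-0.205,0,0.0013],[0,0.0039,0],1],[[-0.225,0,0.0017],[0,0.0039,0],1],[[-0.245,0,0.002],[0,0.0039,0],1],[[-0.26,0,0.002],[0,0.0039,0],1],[[-0.267,0,0.002],[0,0.0039,0],1],[[-0.267,0,0.002],[0,0.0039,0],1]]}}

```text
t: 6.55
tool_pos: [591.1, -70.3, 184.1]
orientation: [3.141, 0.0, 1.603]
ft_force: [0.2, -0.5, -0.4]
grip_width: 85.6
```

Run:
```python
from h import *
p,d,c,W=take("top","pics/t2.png");cv2.imwrite("pics/t2c.png",cv2.resize(p[110:250,220:380],None,fx=4,fy=4))
s=bot.read_state();print(s['tool_pos'],s['orientation'],s['ft_force'],w2b(s['tool_pos']))
for y in(-70,-72): row(*b2w(-4,y),184,np.pi/2+.0335)
```

```text
[591.10773895 -69.97819936 184.05598901] [ 3.14138525e+00 -2.06557843e-04  1.60374624e+00] [ 0.39300212 -0.10318125  0.18323011] [ -4.1459295  -62.17525987]
shift [-0.0156, 0.0003, 0.0001] turn [0.0001, -0.0001, -0.0002] dist rows 0.2 t 6.6
shift [-0.0196, 0.0003, 0.0001] turn [0.0001, -0.0001, -0.0002] dist rows 0.2 t 6.6
```

View pics/t2c.png

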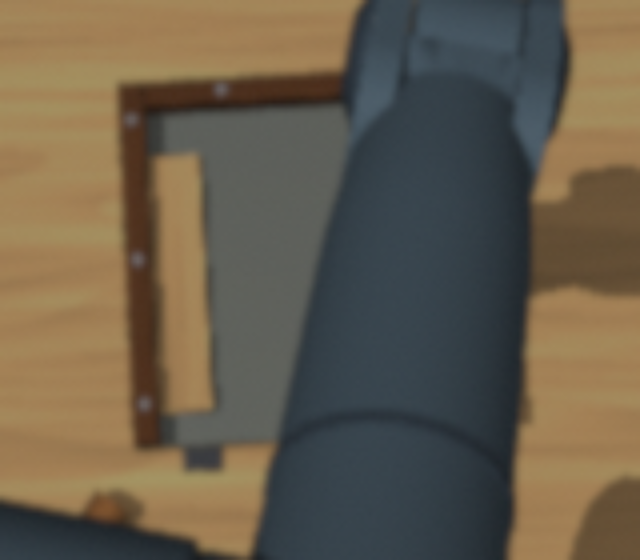

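The left lath lies along its rail. I'll keep pushing the right one.

Request:
{"fn": "send_rows", "kwargs": {"increments": [[[-0.006,0,0],[0,0,0],1],[[-0.01,0,0],[0,0,0],1],[[-0.013,0,0],[0,0,0],1],[[-0.016,0,0],[0,0,0],1],[[-0.018,0,0],[0,0,0],1],[[-0.018,0,0],[0,0,0],1]]}}

```text
t: 7.2
tool_pos: [591.2, -77.6, 184.0]
orientation: [3.141, -0.005, 1.605]
ft_force: [0.7, 6.0, 1.3]
grip_width: 85.5
```

Request:
{"fn": "send_rows", "kwargs": {"increments": [[[-0.005,0,0],[0,0,0],1],[[-0.009,0,0],[0,0,0],1],[[-0.009,0,0],[0,0,0],1]]}}

```text
t: 7.5
tool_pos: [591.2, -79.3, 184.0]
orientation: [3.141, -0.014, 1.607]
ft_force: [0.7, 12.9, 2.6]
grip_width: 85.2
```

Run:
```python
from h import *
print(w2b(bot.read_state()['tool_pos']))
for y,z in((-45,184),(0,230),(0,330)): row(*b2w(-4,y),z,np.pi/2+.0335)
```

```text
[ -4.40644042 -71.45534189]
shift [0.0529, 0.001, 0.0008] turn [0.0003, -0.0045, 0.0009] dist rows 0.5 t 7.5
shift [0.1442, 0.0014, -0.0899] turn [0.0003, -0.0045, 0.0009] dist rows 1.7 t 7.5
shift [0.147, 0.0016, -0.2899] turn [0.0003, -0.0045, 0.0009] dist rows 3.3 t 7.5
```

Request:
{"fn": "send_rows", "kwargs": {"increments": [[[0.053,0,0.001],[0,-0.0045,0.001],1],[[0.12,0,-0.02],[0,-0.0045,0.001],1],[[0.145,0,-0.1],[0,-0.0045,0.001],1],[[0.147,0,-0.2],[0,-0.0045,0.001],1],[[0.147,0,-0.29],[0,-0.0045,0.001],1],[[0.147,0,-0.29],[0,-0.0045,0.001],1]]}}

```text
t: 8.1
tool_pos: [591.0, -8.0, 337.7]
orientation: [3.127, 0.003, 1.604]
ft_force: [0.7, 0.3, -0.5]
grip_width: 85.8
```

Run:
```python
from h import *
p,d,c,W=take("wrist","pics/w5.png"); np.savez("w5.npz",W=W)
s=bot.read_state();print(s['tool_pos'],s['orientation'],s['ft_force'],w2b(s['tool_pos']))
X=W.reshape(-1,3);X=X[~np.isnan(X[:,0])];B=w2b(X)
for lo,hi in((60,121),(-121,-60)):
    F=(B[:,1]>lo)&(B[:,1]<hi)&(abs(B[:,0])<125)&(X[:,2]>25)&(X[:,2]<32)
    if F.sum()>50:
        r=cv2.minAreaRect(B[F].astype(np.float32));print("lath",F.sum(),r,np.percentile(B[F],[1,99],axis=0))
```

```text
[590.12629285  -8.06612824 334.30747674] [3.13187088e+00 2.08499405e-03 1.60406912e+00] [ 0.08112684 -0.62138281 -1.05065322] [-3.08411371 -0.26451497]
lath 12654 ((0.0416259765625, 100.35238647460938), (249.3017578125, 40.47506332397461), 0.04056539386510849) [[-103.86588459   80.23676134]
 [  92.78444259  120.29951914]]
lath 7343 ((1.4076080322265625, -99.79501342773438), (42.16338348388672, 204.2623748779297), 89.87471771240234) [[ -92.40804952 -120.20201689]
 [  94.89140811  -79.4897001 ]]
```

View pics/w5.png

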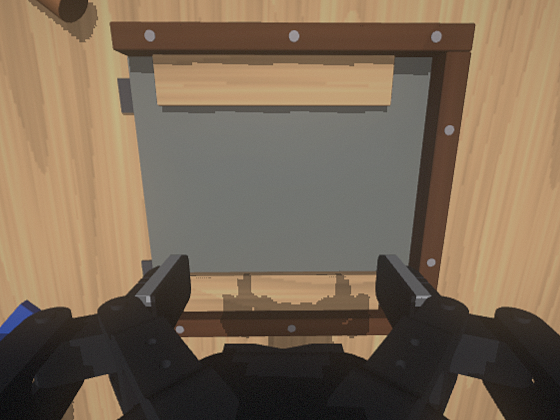

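Both laths measure about 100 mm from the midline and parallel to the rails. Next is the roller.

Run:
```python
from h import *
row(469,322,300,np.pi-.112)
```

```text
shift [0.668, -0.2208, 0.0651] turn [0.0021, 0.0028, -0.4538] dist rows 7.1 t 8.15
```

Request:
{"fn": "send_rows", "kwargs": {"increments": [[[0.668,-0.22,0.065],[0.002,0.003,-0.454],1],[[0.668,-0.22,0.065],[0.002,0.003,-0.454],1],[[0.668,-0.22,0.065],[0.002,0.003,-0.454],1],[[0.668,-0.22,0.065],[0.002,0.003,-0.454],1],[[0.668,-0.22,0.065],[0.002,0.003,-0.454],1],[[0.668,-0.22,0.065],[0.002,0.003,-0.454],1],[[0.668,-0.22,0.065],[0.002,0.003,-0.454],1],[[0.668,-0.22,0.065],[0.002,0.003,-0.454],1],[[0.668,-0.22,0.065],[0.002,0.003,-0.454],1],[[0.668,-0.22,0.065],[0.002,0.003,-0.454],1],[[0.668,-0.22,0.065],[0.002,0.003,-0.454],1]]}}

```text
t: 9.25
tool_pos: [468.8, 321.8, 298.3]
orientation: [-3.14, -0.003, 3.03]
ft_force: [0.2, -0.0, -0.6]
grip_width: 85.3
```

Run:
```python
from h import *
p,d,c,W=take("wrist","pics/w6.png"); np.savez("w6.npz",W=W)
s=bot.read_state();print(s['tool_pos'],s['orientation'],s['ft_force'])
X=W.reshape(-1,3);X=X[~np.isnan(X[:,0])]
F=(X[:,0]>360)&(X[:,0]<580)&(abs(X[:,1]-322)<50)&(X[:,2]>38)&(X[:,2]<60)
Q=X[F];vx,vy,x0,y0=cv2.fitLine(Q[:,:2].astype(np.float32),cv2.DIST_HUBER,0,.01,.01).ravel()
print(len(Q),np.degrees(np.arctan(vy/vx)),x0,y0,cv2.minAreaRect(Q[:,:2].astype(np.float32)),Q[:,2].max())
```

```text
[468.91313747 321.69990794 298.55684361] [-3.14057372e+00 -2.32785724e-03  3.02869898e+00] [ 0.85938994  0.2036299  -0.51282189]
10873 -6.219714 455.92334 324.89072 ((467.3038330078125, 323.7904052734375), (35.198814392089844, 200.0333709716797), 83.78121185302734) 47.50834095326509
```

View pics/w6.png

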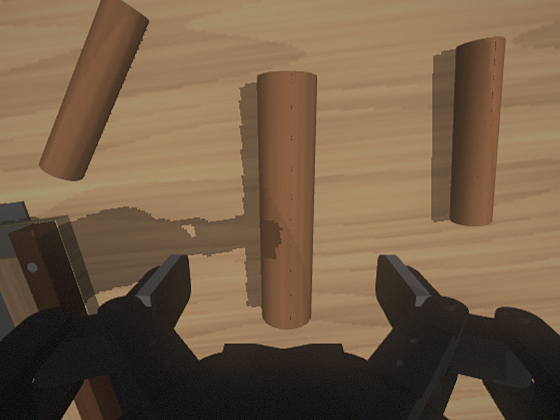

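The target roller is centred at (287,200) in the wrist view, with both fingers clear of it. I'll descend and grip.

Run:
```python
from h import *
row(467.5,323.8,173,np.pi-.108)
```

```text
shift [0.0027, 0.0041, 0.2511] turn [-0.0003, -0.0007, -0.0016] dist rows 2.5 t 9.3
```

Request:
{"fn": "send_rows", "kwargs": {"increments": [[[0.0027,0.004,0.08],[0,-0.0007,-0.0016],1],[[0.0027,0.004,0.16],[0,-0.0007,-0.0016],1],[[0.0027,0.004,0.22],[0,-0.0007,-0.0016],1],[[0.0027,0.004,0.251],[0,-0.0007,-0.0016],1],[[0.0027,0.004,0.251],[0,-0.0007,-0.0016],1],[[0.0027,0.004,0.251],[0,-0.0007,-0.0016],-0.2],[[0.0027,0.004,0.251],[0,-0.0007,-0.0016],-0.2],[[0.0027,0.004,0.251],[0,-0.0007,-0.0016],-0.2],[[0.0027,0.004,0.251],[0,-0.0007,-0.0016],-0.2],[[0.0027,0.004,0.251],[0,-0.0007,-0.0016],-0.2],[[0.0027,0.004,0.251],[0,-0.0007,-0.0016],-0.2]]}}

```text
t: 10.4
tool_pos: [468.3, 324.2, 174.7]
orientation: [3.141, 0.002, 3.033]
ft_force: [-1.3, 0.1, 6.8]
grip_width: 43.4
```

Request:
{"fn": "send_rows", "kwargs": {"increments": [[[0,0,-0.01],[0,0,0],-1],[[0,0,-0.06],[0,0,0],-1],[[0,0,-0.14],[0,0,0],-1],[[0,0,-0.2],[0,0,0],-1],[[0,0,-0.24],[0,0,0],-1],[[0,0,-0.24],[0,0,0],-1]]}}

```text
t: 11.0
tool_pos: [469.2, 324.8, 298.3]
orientation: [3.137, 0.008, 3.033]
ft_force: [-0.1, 0.5, -1.2]
grip_width: 43.7
```

Run:
```python
from h import *
p,d,c,W=take("wrist","pics/w7.png")
s=bot.read_state();print(s['tool_pos'],s['orientation'],s['ft_force'],s['grip_width'])
row(*b2w(-4,0),300,np.pi/2+.0335)
```

```text
[468.52940162 324.4182735  296.13497683] [3.13906963 0.00532875 3.03345494] [ 0.0956233   0.64460964 -2.55129568] 43.268704203290355
shift [-0.3117, -0.6346, -0.0077] turn [0.0019, 0.0008, 0.4549] dist rows 7.1 t 11.05
```

View pics/w7.png

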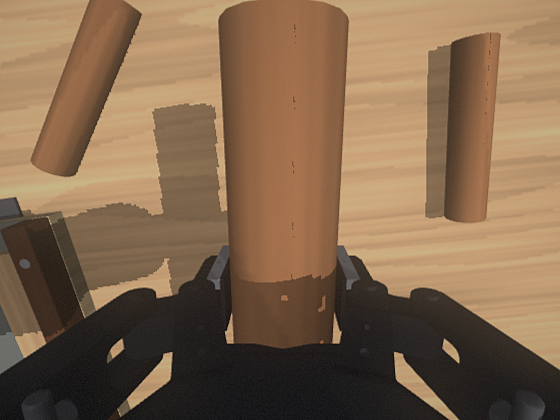

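The roller is held between the fingers. I'll carry it over the board.

Request:
{"fn": "send_rows", "kwargs": {"increments": [[[-0.03,-0.05,-0.008],[0,0,0.04],-1],[[-0.06,-0.12,-0.008],[0,0,0.085],-1],[[-0.1,-0.19,-0.008],[0,0,0.13],-1],[[-0.13,-0.26,-0.008],[0,0,0.175],-1],[[-0.165,-0.33,-0.008],[0,0,0.22],-1],[[-0.2,-0.4,-0.008],[0,0,0.265],-1],[[-0.23,-0.47,-0.008],[0,0,0.31],-1],[[-0.265,-0.54,-0.008],[0,0,0.355],-1],[[-0.295,-0.6,-0.008],[0,0,0.4],-1],[[-0.308,-0.627,-0.008],[0.001,0,0.44],-1],[[-0.312,-0.635,-0.008],[0.002,0.001,0.455],-1],[[-0.312,-0.635,-0.008],[0.002,0.001,0.455],-1]]}}

```text
t: 12.25
tool_pos: [588.8, -9.0, 297.8]
orientation: [-3.137, -0.001, 1.602]
ft_force: [-0.2, 0.2, -1.9]
grip_width: 43.2
```

Run:
```python
from h import *
p,d,c,W=take("wrist","pics/w8.png"); np.savez("w8.npz",W=W)
s=bot.read_state();print(s['tool_pos'],s['orientation'],s['ft_force'],s['grip_width'],w2b(s['tool_pos']))
X=W.reshape(-1,3);X=X[~np.isnan(X[:,0])];B=w2b(X)
F=(abs(B[:,0]+4)<19)&(abs(B[:,1])<125)&(X[:,2]>150)&(X[:,2]<178)
Q=B[F];print(F.sum(),np.percentile(Q,[1,99],axis=0),cv2.minAreaRect(Q.astype(np.float32)))
G=F&(B[:,1]>40)
top=X[G&(abs(B[:,0]+4)<6)];print("top z vs y slope",np.polyfit(top[:,1],top[:,2],1))
row(*b2w(-4,0),206,np.pi/2+.0335)
```

```text
[588.65197818  -8.30351028 298.11808634] [-3.13761068e+00 -9.60955642e-04  1.60428914e+00] [-0.04395841 -0.27124698 -1.28182588] 43.40198345841966 [-4.56545788 -0.45312422]
36342 [[-22.5231957  -15.97853183]
 [ 14.38382175  97.80696408]] ((-4.003775596618652, 36.95985412597656), (124.94380187988281, 37.996192932128906), 89.99695587158203)
top z vs y slope [2.60360266e-03 1.67891897e+02]
shift [0.0007, 0.0019, 0.1842] turn [-0.0013, -0.0003, -0.0] dist rows 1.8 t 12.3
```

View pics/w8.png

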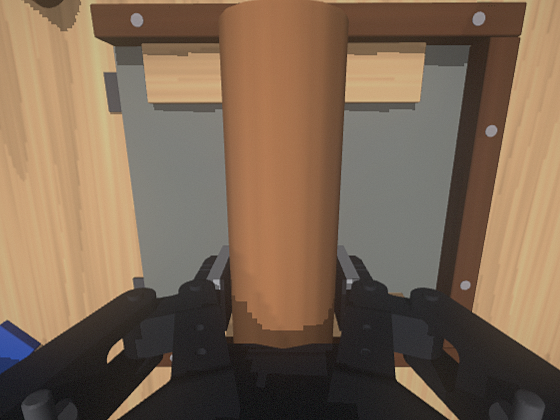

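Request:
{"fn": "send_rows", "kwargs": {"increments": [[[0.002,0.002,0.04],[-0.0013,0,0],-1],[[0.002,0.002,0.09],[-0.0013,0,0],-1],[[0.002,0.002,0.13],[-0.0013,0,0],-1],[[0.002,0.002,0.16],[-0.0013,0,0],-1],[[0.002,0.002,0.178],[-0.0013,0,0],-1],[[0.002,0.002,0.183],[-0.0013,0,0],-1],[[0.002,0.002,0.184],[-0.0013,0,0],-1],[[0.002,0.002,0.184],[-0.0013,0,0],-1]]}}

```text
t: 13.1
tool_pos: [589.6, -7.1, 206.8]
orientation: [3.14, -0.001, 1.605]
ft_force: [0.3, -0.2, -2.1]
grip_width: 43.8
```

Run:
```python
from h import *
s=bot.read_state();print(s['tool_pos'],s['orientation'],s['ft_force'],w2b(s['tool_pos']))
p,d,c,W=take("wrist","pics/w9.png")
X=W.reshape(-1,3);X=X[~np.isnan(X[:,0])];B=w2b(X)
G=(abs(B[:,0]+4)<6)&(B[:,1]>30)&(B[:,1]<95)&(X[:,2]>60)&(X[:,2]<90);t=X[G];print("top",len(t),np.polyfit(t[:,1],t[:,2],1))
row(*b2w(-4,0),202,np.pi/2+.0335)
```

```text
[589.64412712  -7.0758225  206.8214873 ] [ 3.14022033e+00 -7.52458645e-04  1.60471119e+00] [ 0.3074909  -0.16996518 -2.12366033] [-3.53334276  0.74116018]
top 8245 [3.26231807e-03 7.68938412e+01]
shift [-0.0013, -0.0012, 0.0101] turn [0.0006, -0.0002, 0.0001] dist rows 0.1 t 13.15
```

Request:
{"fn": "send_rows", "kwargs": {"increments": [[[0,0,0.002],[0,0,0],-1],[[0,0,0.004],[0,0,0],-1],[[0,0,0.006],[0,0,0],-1],[[0,0,0.007],[0,0,0],-1],[[0,0,0.007],[0,0,0],-1]]}}

```text
t: 13.65
tool_pos: [589.7, -7.2, 203.4]
orientation: [3.14, -0.001, 1.605]
ft_force: [-0.1, 0.4, -2.5]
grip_width: 43.2
```

Request:
{"fn": "send_rows", "kwargs": {"increments": [[[0,0,0.0015],[0,0,0],-1],[[0,0,0.0015],[0,0,0],-1]]}}

```text
t: 13.85
tool_pos: [589.7, -7.2, 202.8]
orientation: [3.14, -0.001, 1.605]
ft_force: [-0.8, 0.6, -0.0]
grip_width: 43.5
```

Request:
{"fn": "send_rows", "kwargs": {"increments": [[[0,0,0.0005],[0,0,0],-1],[[0,0,0.0008],[0,0,0],-1],[[0,0,0.0008],[0,0,0],-1]]}}

```text
t: 14.15
tool_pos: [589.7, -7.2, 202.8]
orientation: [3.14, -0.001, 1.605]
ft_force: [-1.4, 0.3, 3.5]
grip_width: 43.1
```

Request:
{"fn": "send_rows", "kwargs": {"increments": [[[0,0,0],[0,0,0],0.04],[[0,0,0],[0,0,0],0.06],[[0,0,0],[0,0,0],0.08],[[0,0,0],[0,0,0],0.1],[[0,0,0],[0,0,0],0.12],[[0,0,0],[0,0,0],0.15],[[0,0,0],[0,0,0],0.2],[[0,0,0],[0,0,0],0.3],[[0,0,0],[0,0,0],0.5],[[0,0,0],[0,0,0],0.8],[[0,0,0],[0,0,0],1],[[0,0,0],[0,0,0],1]]}}

```text
t: 15.35
tool_pos: [589.7, -7.2, 202.8]
orientation: [3.14, -0.001, 1.605]
ft_force: [0.0, -0.6, 0.0]
grip_width: 85.3
```

Run:
```python
from h import *
s=bot.read_state();print(s['tool_pos'],s['orientation'],s['ft_force'],s['grip_width'])
p,d,c,W=take("wrist","pics/w10.png")
X=W.reshape(-1,3);X=X[~np.isnan(X[:,0])];B=w2b(X)
G=(abs(B[:,0]+4)<20)&(B[:,1]>30)&(B[:,1]<95)&(X[:,2]>65)&(X[:,2]<90);t=X[G];print("top",np.percentile(t[:,2],99),cv2.minAreaRect(B[G].astype(np.float32)))
```

```text
[589.73193648  -7.15443417 202.79870109] [ 3.13962103e+00 -6.54419944e-04  1.60456095e+00] [ 0.01616409 -0.5952728   0.01598045] 85.32483730199935
top 74.18524014762863 ((-3.408143997192383, 62.500125885009766), (65.07841491699219, 36.21742630004883), 89.77932739257812)
```

View pics/w10.png

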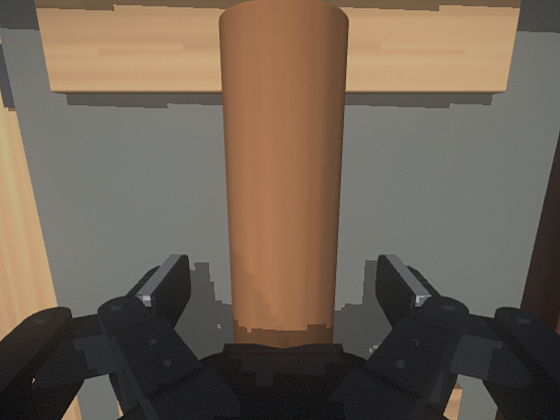

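The roller is resting at (285,170), centred between the open fingers. I'll lift straight up and retract.

Request:
{"fn": "send_rows", "kwargs": {"increments": [[[0,0,-0.01],[0,0,0],1],[[0,0,-0.04],[0,0,0],1],[[0,0,-0.1],[0,0,0],1],[[0,0,-0.18],[0,0,0],1],[[0,0,-0.26],[0,0,0],1],[[0,0.1,-0.3],[0,0,0],1],[[0,-0.1,-0.3],[0,0,0],1],[[0,-0.2,-0.3],[0,0,0],1],[[0,-0.3,-0.3],[0,0,0],1],[[0,-0.36,-0.3],[0,0,0],1],[[0,-0.36,-0.3],[0,0,0],1],[[0,-0.36,-0.3],[0,0,0],1]]}}

```text
t: 16.6
tool_pos: [405.8, -13.0, 352.3]
orientation: [-3.141, -0.001, 1.604]
ft_force: [0.6, -0.2, 0.3]
grip_width: 85.4
```

Run:
```python
from h import *
s=bot.read_state();print(s['tool_pos'],s['ft_force'],s['t'])
p,d,c,W=take("side","pics/s11.png")
row(410,300,360,np.pi/2+.0335)
```

```text
[405.76453149 -12.95888339 352.32427595] [ 0.61703058 -0.1836764   0.29965308] 16.6
shift [0.626, 0.0246, -0.0138] turn [0.0007, -0.0002, -0.0001] dist rows 6.3 t 16.65
```

View pics/s11.png

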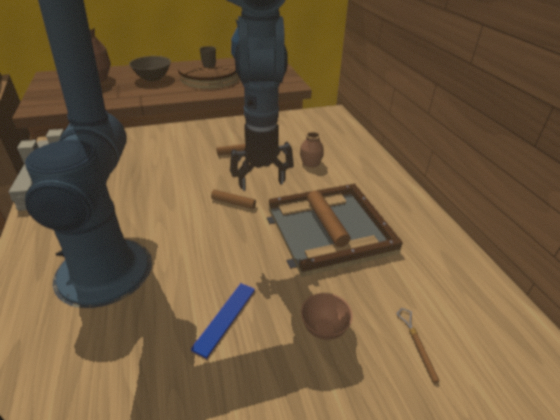

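The roller lies across both laths, at about (328,217) in the side view. I'll move the arm aside for a clear top view.

Request:
{"fn": "send_rows", "kwargs": {"increments": [[[0.626,0.02,-0.03],[0,0,0],1],[[0.626,0.02,-0.03],[0,0,0],1],[[0.626,0.02,-0.03],[0,0,0],1],[[0.626,0.02,-0.03],[0,0,0],1],[[0.626,0.02,-0.03],[0,0,0],1],[[0.626,0.02,-0.03],[0,0,0],1],[[0.626,0.02,-0.03],[0,0,0],1],[[0.626,0.02,-0.03],[0,0,0],1]]}}

```text
t: 17.45
tool_pos: [408.5, 302.4, 368.2]
orientation: [3.138, -0.001, 1.608]
ft_force: [-0.8, -0.0, 0.5]
grip_width: 85.8
```

Run:
```python
from h import *
p,d,c,W=take("top","pics/t12.png");cv2.imwrite("pics/t12c.png",cv2.resize(p[110:250,220:380],None,fx=4,fy=4))
X=W.reshape(-1,3);X=X[~np.isnan(X[:,0])];B=w2b(X)
F=(abs(B[:,0])<100)&(abs(B[:,1])<116)&(X[:,2]>55)&(X[:,2]<80);print("roller",F.sum(),cv2.minAreaRect(B[F].astype(np.float32)),np.percentile(X[F,2],98))
for lo,hi in((60,116),(-116,-60)):
    F=(B[:,1]>lo)&(B[:,1]<hi)&(abs(B[:,0])<125)&(X[:,2]>24)&(X[:,2]<33);print("lath",F.sum(),np.percentile(B[F],[1,99],axis=0))
```

```text
roller 960 ((-1.1041297912597656, 1.4301681518554688), (198.435546875, 44.7636604309082), 89.82763671875) 76.21070063700957
lath 618 [[-101.61076387   79.62195164]
 [  96.74843827  115.68816095]]
lath 613 [[ -96.23586459 -115.48189435]
 [ 102.22450527  -75.90462946]]
```

View pics/t12c.png

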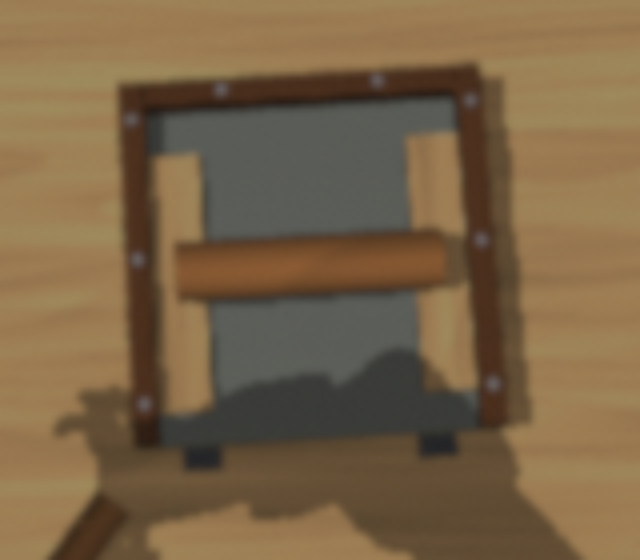

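The top view shows the roller square across both laths, spanning (177–445, 265), and the laths against the rails. I'm handing in.

```bash
python3 -c "
from bench import bot
print(bot.read_state()['t'],bot.close_job())"
```

```text
the job is handed in; nothing more can be done
17.5 None
```

The board is set up: both laths lie flat against their rails and the largest roller rests across them. I handed it in at 17.5 s.

**What I did:** I tipped over the lath that was on edge and pushed it out to the left rail. The flat lath went to the right rail. Each push ended at about 12–13 N against the rail. Then I picked up the roller, turned it square to the rails, lowered it until the wrist force showed contact, and opened the fingers in small steps.

**Last checks:**
- **Laths:** Before I placed the roller, the wrist camera put both lath centres about 100 mm from the middle line and parallel to the rails. They were also within the length of the board.
- **Roller:** The final top view shows it square to the rails within about 0.2° and centred to about 1.5 mm. It overlaps both laths, and the robot was clear of everything.
- **Bowl, vase and loop tool:** I never approached them. I saw no change in the pictures, but I did not re-measure them.

**Measurements that disagreed:**
- **Right lath:** The coarser top camera put its inner edge about 76 mm from the middle line, while the wrist camera gave 79.5 mm (80 is snug). I trusted the wrist reading because the push against the rail agreed with it.
- **Roller height:** The roller's top read 74 mm on the wrist camera and 76 mm on the top camera, against 73 mm expected. I put that down to depth noise.

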